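# Hang the tea infuser on the drip stand's snap hook

### The arm

A 6-joint arm with a two-finger parallel gripper is mounted at the origin on a cart in front of the work surface, level with it; the furniture and walls round the work are solid. World frame = base frame: x ahead of the robot, y to its left, z up, the work surface at z = 0. Lengths are in mm, angles in rad, forces in N, time in s.
With the tool pointing down it reaches from about 200 to 875 mm from the base axis. Payload 3.4 kg.
Tool frame: the origin (TCP) lies midway between the tips of the shut fingers; the grasp point (between the pads) lies hold_point_z behind it (hold_point_z is the distance from the TCP to the grasp point, in mm); y points along the fingers, x is the direction in which the jaws open and shut, and the axes are right-handed (so a half turn about y gives the same grasp; the last joint's range is limited). The gripper opens to 94 mm and grips with 3 to 60 N. Pads are 16 mm wide; open, the fingers measure 119 mm over their backs; the gripper's body (75 mm by 177 mm) begins 78 mm behind the grasp point.
Start: joints at [1.072, 0.276, 1.505, -0, 1.361, -0.121], TCP at [212.124, 534.48, 205.493] pointing down, gripper open.
Joint ranges: [-2.89, 2.89], [-0.75, 2.08], [0.22, 2.7], [-1.18, 4.32], [0.11, 2.71], [-2.7, 2.7]. Speed limits (rad/s): [2.57, 2.57, 3.14, 3.14, 3.14, 3.14].

### API

Orientations are given as a rotation vector (axis times angle).
In Python, from plant import state, read_camera, camera_params, sign_off, hold_point_z gives the robot as it stands. The module is installed in compiled form; this text tells all that it offers.
- The arm moves only by the tool move_arm, never from a script. Its argument "steps" is one flat list of numbers, 7 for each row, row after row: the closure, from 0 (fully open) to 1 (shut), then the shift along the tool's x, y, z normalised to -1 to 1, where 1 is 25 mm, then the turn, a rotation vector about the tool's x, y, z normalised to -1 to 1, where 1 is 6 degrees. In form: [jaw, tx, ty, tz, wx, wy, wz, jaw, tx, ty, tz, wx, wy, wz, ...]. A call has exactly 10 rows; each row shifts and turns the commanded pose from where the row before left it, along the tool's axes as they then stand; what a row does not reach is not made up. A row lasts 1/12 s, in which the tool goes at most 41.7 mm and 7.16 degrees, less where a joint would pass 70% of its speed; a pose out of reach is approached as far as the arm can. A call with a number of a shift or a turn outside -1 to 1 is refused whole. A call with a gripper value outside its range is refused whole. The fingers move at their own pace and stop on an object; "squeeze" is the grip in N (left out, the last holds). Time passes only in rows, so rows that do not move let the fingers close, or fill a call up. It gives the time, the measured TCP pose, the force and the opening at its end, in the units of the state.
- state(): the state, without advancing time (a new reading comes with each control period).
- read_camera(name): name is "scene" or "top" or "wrist"; returns (picture, depth): 420x560x3 uint8, red, green, blue; 420x560 float32, mm along the optical axis (not along the pixel's ray), 0 where there is no reading.
- camera_params(name): a dict with "vertical_fov" (degrees; the focal length in pixels is half the picture's height over the tangent of half this angle, whatever the lens; pixels are square), "cx", "cy" (the principal point, pixels), "position" and "attitude" of the camera in the world; the wrist camera has in their place "tool_from_camera" (4x4, takes a point from camera to tool coordinates, whose origin is the TCP and whose axes are the tool frame's). Camera axes: x right, y up, looking along -z (the intrinsics and any distortion apply to the point x, -y, -z); pixel columns grow to the right and rows downward; lengths in mm; the calibration is good to about 2 mm. A picture is of the moment at which its call begins: read the wrist's pose just before it. camera_params takes no time and is no camera call.
- sign_off(): hands the job in, once; it reports no verdict.
The state is a dict: "t": time; "q": joint angles; "dq": joint speeds; "tau": joint torques, N m; "tool_pos": TCP position; "ee_rot": TCP orientation; "ft_force": force on the tool from outside, world axes, zero at the start; "ft_torque": the same for the moment, N m; "finger_gap": opening from 0.0 (shut) to 1.0 (fully open).
Only numpy, scipy, OpenCV 4.12 (cv2) and the standard library are available. Lean on these libraries where they do the work, as an engineer would, in place of code of your own. Each camera call takes 0.05 s, during which the arm holds its last target.

### The job

Hang the tea infuser up to drip: take it by its wooden grip, push its eye in through the sprung gate of the stand's snap hook, draw it along past the gate's free end into the rounded end of the hook and leave it hanging there by its eye. Be gentle with the hook (never press harder than about 14 N), and leave the mug, the glass, the tin and the apple where they stand.

Things in the scene. Friction and masses are not known exactly. Their poses are not given: they have to be found in the camera images.
- stand: Steel drip stand, fixed: tray 190 x 120 mm, 16 mm high, with a 14 mm post. A level steel snap hook turns on the post's top, nothing is above it. Origin: on the worktop under the post's axis; x runs along the tray, the way the hook points (tray from x = -40 to +150 mm), y is the way in through the gate, z up. The hook's own angle is not measured.
- hook_pivot (a point): Fixed to the stand, on the post's axis at the height of the hook bar's centre line, 185 mm up; axes as the stand's. The hook turns here about z: its collar is clamped anywhere within 0.40 rad either way off the stand's x, and on it the hook swings loosely (under 1 N) 0.15 rad either way to hard stops. So it may start up to 0.55 rad off, and swings away when pushed, until its stop.
- gate_straight (a point): Fixed to the stand where the gate's middle would be with the hook at 0 rad: hook x = 62, y = -12 mm from the pivot. The gate, a 6 mm round bar at hook y = -12, runs from its pivot at x = 38 to its free end at x = 79 mm. It opens inward only (+y), up to 0.6 rad. With the hook on its stop it opens from about 3 N here, and takes about 5 N with the eye's rim 12 mm in.
- end_straight (a point): Fixed to the stand where the centre of the hook's rounded end would be with the hook at 0 rad: hook x = 112, y = 0. The hook is a closed loop of 7 mm round bar: back bar at x = 30, spine along y = +12 (x 38 to 112), half circle of 12 mm radius about this point (to x = 124), nose bar along y = -12 back to x = 80.5, where it meets the gate's free end (mm, centre lines).
- infuser: Tea infuser, the only one: a perforated steel cylinder 42 mm wide, 57 mm high, about 130 g, on its base, with an upright round eye of 6 mm wire above it and a dark wooden grip on top. Origin: centre of the underside, z up. The eye lies in the y-z plane, centre at z = 80 mm, 28 mm clear inside, 40 mm outside. Grip 10 mm thick (x), 22 mm wide (y), from z = 102 to 134 mm.
- eye (a point): Centre of the infuser's eye, 80 mm above its underside; axes as the infuser's (x is the eye's own axis).
- mug: Two-tone mug, 97 mm high, 82 mm across, bystander; origin at the centre of its underside.
- glass: Clear drinking glass, 91 mm high, 81 mm across, bystander; origin at the centre of its underside.
- tin: Food tin, 58 mm high, 75 mm across, bystander; origin at the centre of its underside.
- apple: Red apple, 63 mm high, 72 mm across, bystander; origin at its underside.
Not all that is in view belongs to the job. What is shaped like the infuser but blue or pink is not meant.

How it is judged (in metres and radians):
At the end, for the whole second after the job is handed in: The infuser hangs still by its eye from the hook's bar beyond the gate: the eye's centre is 83 to 135 mm from the post's axis and 5 to 16 mm below the hook's centre line, the stand carries its weight (more than 0.5 N), and it hangs within 0.3 rad of upright (horizontal distance between eye and hook_pivot between 0.083 and 0.135 m and z of eye in the frame of hook_pivot between -0.016 and -0.005 m and contact force between infuser and stand above 0.5 N and angle between infuser's own z axis and vertical below 0.3 rad and linear speed of infuser below 0.05 m/s); the robot touches nothing.
It fails at once if the infuser is pressed on the stand or its hook with more than 14 N (contact force between infuser and stand above 14 N).
It fails at once if the robot presses on the stand or its hook with more than 14 N (contact force between any of the fingers, the arm and stand above 14 N).
It fails at once if the mug, glass, tin or apple is pushed more than 30 mm out of place (distance of any of mug, glass, tin, apple from where it was at the start of the episode above 0.03 m).
It also fails if it takes over 56 s, if anything falls off the work surface, if the arm or the gripper's body presses on something with over 40 N, if the wrist force passes 120 N, or if a joint passes its speed limit or range.

## Working session

There is one attempt and no reset: what is moved stays moved. The work goes in short steps, Python scripts to look and compute and a tool call to move; the robot and the scene stay as the last step left them, time stands still between calls to the robot, and variables do not carry over. Pictures are saved under pics/ and viewed, and the job is handed in when it is done.

Besides the shell and the picture viewer there is one more tool, called after "Call:" as name(argument=value, ...) on one line, values as JSON. move_arm: Moves the arm, as the interface text tells. Scaled input: -1 to 1 covers 25 mm each way for a shift and 6 degrees each way for a turn. Its arguments: {"type":"object","properties":{"steps":{"type":"array"},"squeeze":{"type":"number"}},"required":["steps"]}

```bash
mkdir -p pics; ls; cat > h.py <<'E'
import numpy as np, cv2, pickle
from plant import state, read_camera, camera_params, sign_off, hold_point_z
from scipy.spatial.transform import Rotation as R
def snap(n,tag):
    s=state(); im,d=read_camera(n); p=camera_params(n)
    pickle.dump((s,im,d,p),open(f'pics/{tag}.pkl','wb'))
    cv2.imwrite(f'pics/{tag}.png',im[...,::-1]); return s,im,d,p
def load(tag): return pickle.load(open(f'pics/{tag}.pkl','rb'))
def crop(tag,u0,v0,u1,v1,k,out):
    im=load(tag)[1][v0:v1,u0:u1,::-1]
    cv2.imwrite(f'pics/{out}.png',cv2.resize(im,None,fx=k,fy=k,interpolation=cv2.INTER_CUBIC))
E
python3 - <<'E'
from h import *
for n in ['scene','top','wrist']:
    s,im,d,p=snap(n,n+'0'); print(n,p)
print(state(),hold_point_z() if callable(hold_point_z) else hold_point_z)
E
```

```text
pics
scene {'vertical_fov': 51.16569709480971, 'cx': 281.02794766753004, 'cy': 213.15827107754916, 'position': array([-352.63767592, -663.24127439, 1060.28356203]), 'attitude': array([ 0.78964599, -0.40302958, -0.91317975])}
top {'vertical_fov': 49.308501182727746, 'cx': 283.00089680469983, 'cy': 216.99022745169444, 'position': array([ 309.45817177,  -62.30884151, 1450.0566112 ]), 'attitude': array([ 0.09368852, -0.10621895, -1.57468947])}
wrist {'vertical_fov': 71.44561609630101, 'cx': 285.0864255484659, 'cy': 210.83206068808084, 'tool_from_camera': array([[ 9.99999460e-01, -5.27302360e-05, -1.03800386e-03,
        -6.62134022e-01],
       [-9.87024294e-04,  2.64691489e-01, -9.64332640e-01,
        -1.79721683e+02],
       [ 3.25600276e-04,  9.64333144e-01,  2.64691294e-01,
         7.80379709e+01],
       [ 0.00000000e+00,  0.00000000e+00,  0.00000000e+00,
         1.00000000e+00]])}
{'t': 0.15, 'q': array([ 1.07198942e+00,  2.76443759e-01,  1.50578939e+00, -2.24206284e-06,
        1.36064825e+00, -1.21011948e-01]), 'dq': array([-0.00271838, -0.0010118 , -0.00418088,  0.00293182,  0.00097393,
        0.00018734]), 'tau': array([ 8.07420547e-04, -4.04923546e+01, -2.37434095e+01,  7.00657116e-02,
        3.15100991e-02, -8.77560160e-05]), 'tool_pos': array([211.92916546, 534.10794644, 204.82792385]), 'ee_rot': array([-1.36517819, -0.92569704,  0.92758543]), 'ft_force': array([-0.632846  ,  0.19290139,  0.64640061]), 'ft_torque': array([ 0.0225942 , -0.02429125, -0.02889584]), 'finger_gap': 1.0020535475793892} 18.8
```

View pics/scene0.png

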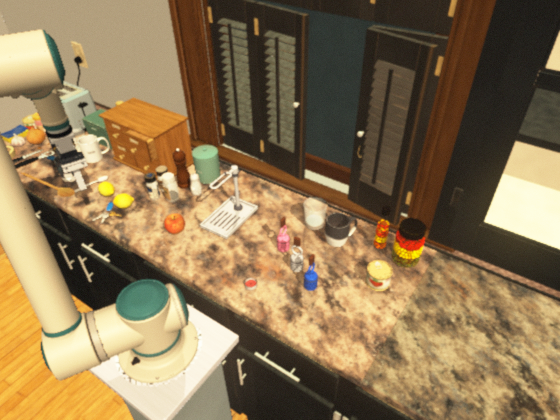

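View pics/top0.png

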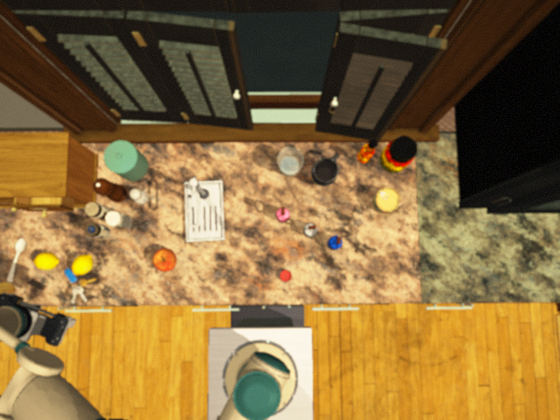

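View pics/wrist0.png

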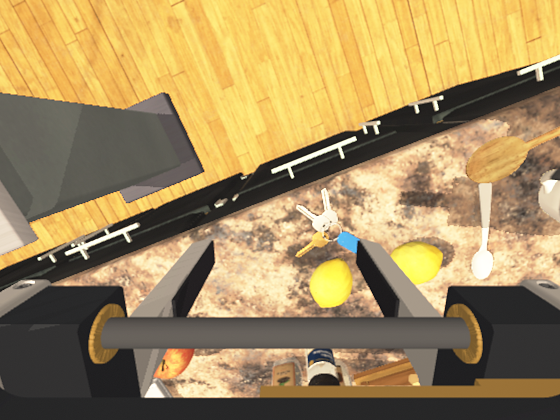

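```bash
python3 - <<'E'
from h import *
crop('scene0',260,200,340,300,7,'c1')
crop('top0',170,160,250,250,7,'c2')
crop('top0',265,190,350,260,8,'c3')
crop('scene0',190,155,270,240,7,'c4')
E
```

```text
(no output)
```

View pics/c1.png

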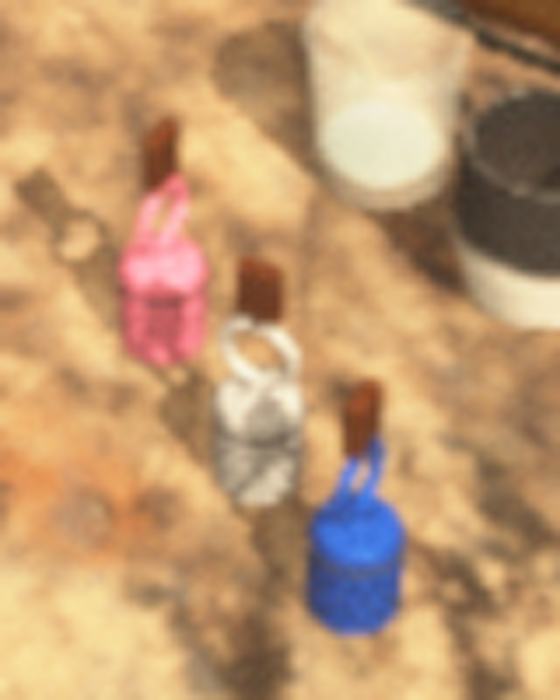

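View pics/c2.png

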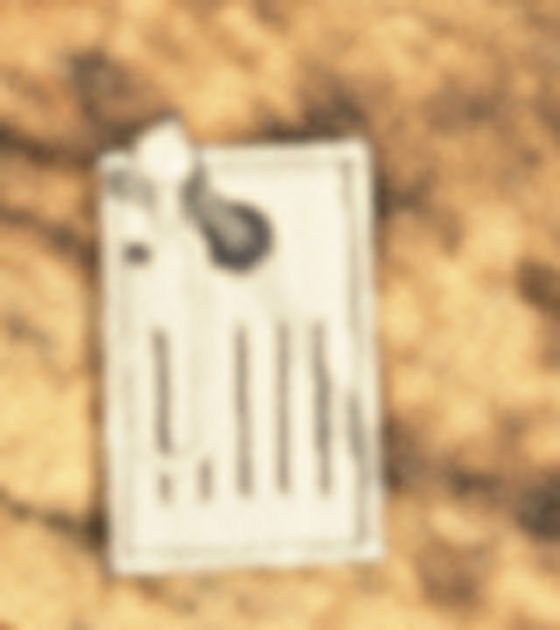

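View pics/c3.png

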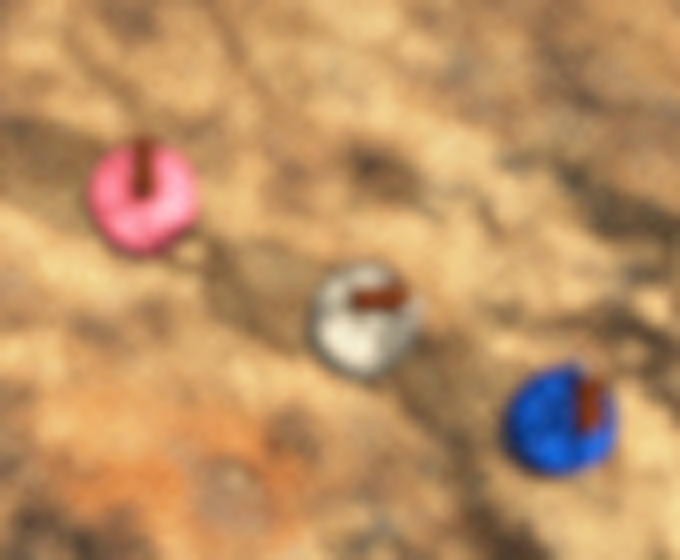

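View pics/c4.png

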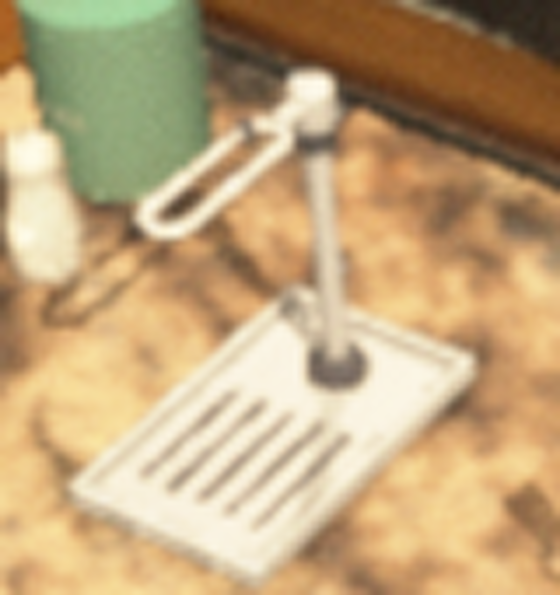

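```bash
cat >> h.py <<'E'
def K(p,h=420): 
    f=h/2/np.tan(np.radians(p['vertical_fov'])/2); return f
def campose(s,p):
    if 'position' in p: return R.from_rotvec(p['attitude']).as_matrix(), np.array(p['position'])
    T=p['tool_from_camera']; Rt=R.from_rotvec(s['ee_rot']).as_matrix()
    return Rt@T[:3,:3], Rt@T[:3,3]+s['tool_pos']
def cloud(s,im,d,p):
    f=K(p); v,u=np.mgrid[0:d.shape[0],0:d.shape[1]]
    Rc,t=campose(s,p)
    P=np.stack([(u-p['cx'])/f*d,-(v-p['cy'])/f*d,-d],-1)
    W=P@Rc.T+t; W[d<=0]=np.nan; return W
def ray(s,p,u,v,z):
    f=K(p);Rc,t=campose(s,p); r=Rc@np.array([(u-p['cx'])/f,-(v-p['cy'])/f,-1]); return t+r*(z-t[2])/r[2]
def proj(s,p,X):
    f=K(p);Rc,t=campose(s,p); c=Rc.T@(np.asarray(X)-t); return p['cx']+f*c[0]/-c[2], p['cy']-f*c[1]/-c[2]
E
python3 - <<'E'
from h import *
np.set_printoptions(precision=1,suppress=True)
print({k:v for k,v in load('top0')[3].items()})
print(R.from_rotvec(load('top0')[0]['ee_rot']).as_matrix())
W=cloud(*load('top0'))
for n,(u,v) in dict(counter=(250,250),cansiter=(121,155),salt=(139,195),mill=(105,188),posttop=(193,182),postbase=(204,194),steelbody=(311,231),grip=(312,227),tray=(215,235)).items(): print(n,W[v,u])
# stuff higher than 165 and <230 near stand
t=load('top0')
m=(W[...,2]>170)&(W[...,2]<215)
vs,us=np.where(m); sel=(us>165)&(us<240)&(vs>165)&(vs<260)
for u,v in zip(us[sel],vs[sel]): print(u,v,W[v,u])
s,im,d,p=t
# tray corners z=16: crop coordinates
for a,b in [(100,155),(365,142),(383,555),(115,572)]:
    print(ray(s,p,170+a/7-.5,160+b/7-.5,16))
print('base',ray(s,p,170+240/7,160+240/7,16))
print('grip',ray(s,p,265+378/8-.5,190+298/8-.5,134), 'body',ray(s,p,265+362/8,190+320/8,57))
E
```

```text
{'vertical_fov': 49.308501182727746, 'cx': 283.00089680469983, 'cy': 216.99022745169444, 'position': array([ 309.5,  -62.3, 1450.1]), 'attitude': array([ 0.1, -0.1, -1.6])}
[[ 0.4 -0.  -0.9]
 [ 0.9 -0.   0.4]
 [-0.  -1.   0. ]]
counter [390.   30.5   1.8]
cansiter [663.4 400.9 137.6]
salt [553.6 360.9  83.7]
mill [562.2 437.6 152.9]
posttop [569.9 177.6 194.2]
postbase [565.2 173.6  30.6]
steelbody [ 444.2 -159.7   53.1]
grip [ 447.7 -156.8  137.5]
tray [437.9 141.    5.9]
195 175 [595.1 176.8 170.3]
194 176 [592.2 179.6 170.4]
191 178 [582.8 184.8 187.1]
192 178 [581.2 180.5 194.6]
193 178 [581.2 177.7 194.5]
194 178 [581.  174.9 195.1]
195 178 [580.9 172.  195.5]
191 179 [578.6 183.5 193.5]
192 179 [578.1 180.2 195.8]
193 179 [578.5 177.9 193.6]
194 179 [578.6 175.1 193.5]
195 179 [578.6 172.3 193.4]
196 179 [578.7 169.7 192.6]
190 180 [574.6 185.2 198.8]
191 180 [576.  183.7 192.1]
192 180 [576.1 181.  191.5]
193 180 [575.2 177.4 196. ]
194 180 [575.5 174.9 194.5]
195 180 [574.9 171.6 197. ]
197 180 [576.4 167.3 190. ]
190 181 [573.1 186.3 192.6]
191 181 [572.2 182.7 197. ]
192 18
[... 6734 characters left out ...]
 189.6]
193 224 [452.4 176.3 189.8]
197 224 [452.7 165.8 186.7]
198 224 [452.6 162.9 187.7]
199 224 [453.1 160.9 183. ]
191 225 [449.8 182.  188.6]
192 225 [450.4 180.3 183. ]
193 225 [449.7 176.3 189.3]
194 225 [449.9 173.9 187.3]
195 225 [450.3 171.8 183.8]
196 225 [449.7 168.1 189.2]
197 225 [450.1 166.  185.5]
198 225 [449.4 162.1 191.5]
199 225 [450.  160.4 185.6]
192 226 [447.2 179.5 187. ]
193 226 [447.1 176.6 187.7]
194 226 [447.  173.7 188.3]
195 226 [447.  170.9 188.6]
196 226 [446.9 168.  189.2]
197 226 [447.2 165.8 186.3]
[608.1 241.   16. ]
[613.6 120.6  16. ]
[424.9 110.5  16. ]
[418.  230.3  16. ]
base [566.9 175.1  16. ]
grip [ 448.8 -156.4  134. ] body [ 446.9 -157.1   57. ]
```

```bash
cat >> h.py <<'E'
def want(yaw=0.0):
    # yaw: rotation about world z from R0 (tool z=-X, jaw x=+Y, y down)
    R0=np.array([[0,0,-1],[1,0,0],[0,-1,0.]])
    return R.from_euler('z',yaw).as_matrix()@R0
def plan(pos,yaw=0.0):
    s=state(); Rt=R.from_rotvec(s['ee_rot']).as_matrix()
    dr=R.from_matrix(Rt.T@want(yaw)).as_rotvec(degrees=True)
    print('t',round(s['t'],2),'pos',s['tool_pos'].round(1),'F',s['ft_force'].round(2),'gap',round(s['finger_gap'],3))
    e=np.array(pos)-s['tool_pos']
    print('turn/6deg (tool):',(dr/6).round(3),' shift/25 in current tool:',(Rt.T@e/25).round(3),' in target tool:',(want(yaw).T@e/25).round(3))
E
python3 - <<'E'
from h import *
np.set_printoptions(precision=3,suppress=True)
s,im,d,p=load('top0')
a=ray(s,p,265+352/8-.5,190+302/8-.5,134);b=ray(s,p,265+408/8-.5,190+296/8-.5,134);print(a,b,np.arctan2((b-a)[0],-(b-a)[1]))
plan([375,-156,260],0)
E
```

```text
[ 447.358 -146.946  134.   ] [ 449.42  -167.241  134.   ] 0.10124682516988107
t 0.15 pos [211.9 534.1 204.8] F [-0.63  0.19  0.65] gap 1.002
turn/6deg (tool): [-0.004 -3.608 -0.012]  shift/25 in current tool: [-23.254  -2.18  -16.245]  in target tool: [-27.604  -2.207  -6.523]
```

Call:
move_arm(steps=[0,0,-0.55,0,0,-0.9,0,0,0,-0.55,0,0,-0.9,0,0,0,-0.55,0,0,-0.9,0,0,0,-0.55,0,0,-0.9,0,0,-1,0,-0.25,0,0,0,0,-1,0,-0.25,0,0,0,0,-1,0,-0.25,0,0,0,0,-1,0,-0.25,0,0,0,0,-1,0,-0.25,0,0,0,0,-1,0,-0.25,0,0,0])

```text
t: 0.98
tool_pos: [249.4, 383.1, 260.2]
ee_rot: [-1.209, -1.209, 1.209]
ft_force: [-0.1, -0.3, -0.4]
finger_gap: 1.001
```

Call:
move_arm(steps=[0,-1,0,-0.25,0,0,0,0,-1,0,-0.25,0,0,0,0,-1,0,-0.25,0,0,0,0,-1,0,-0.25,0,0,0,0,-1,0,-0.25,0,0,0,0,-1,0,-0.25,0,0,0,0,-1,0,-0.25,0,0,0,0,-1,0,-0.25,0,0,0,0,-1,0,-0.25,0,0,0,0,-1,0,-0.25,0,0,0])

```text
t: 1.82
tool_pos: [311.6, 133.2, 260.4]
ee_rot: [-1.209, -1.209, 1.209]
ft_force: [1.4, -0.3, 0.5]
finger_gap: 0.998
```

Call:
move_arm(steps=[0,-1,0,-0.25,0,0,0,0,-1,0,-0.25,0,0,0,0,-1,0,-0.25,0,0,0,0,-1,0,-0.25,0,0,0,0,-1,0,-0.25,0,0,0,0,-1,0,-0.25,0,0,0,0,-1,0,-0.25,0,0,0,0,-1,0,-0.25,0,0,0,0,-1,0,-0.25,0,0,0,0,-1,0,-0.25,0,0,0])

```text
t: 2.65
tool_pos: [373.9, -116.9, 260.3]
ee_rot: [-1.209, -1.208, 1.208]
ft_force: [0.1, 0.5, 0.5]
finger_gap: 1.001
```

```bash
python3 - <<'E'
from h import *
snap('wrist','w1')
plan([440,-156,200],0.1)
E
```

```text
t 2.7 pos [ 375.8 -121.4  260.2] F [ 0.92 -1.94  1.73] gap 1.003
turn/6deg (tool): [ 0.004 -0.985 -0.044]  shift/25 in current tool: [-1.363  2.414 -2.572]  in target tool: [-1.632  2.406 -2.418]
```

View pics/w1.png

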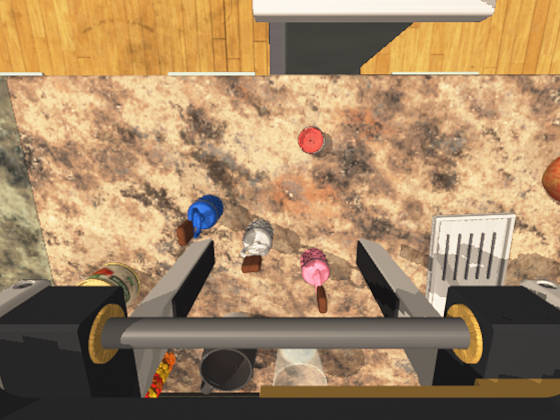

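```bash
python3 - <<'E'
from h import *
np.set_printoptions(precision=1,suppress=True)
crop('w1',225,205,285,280,8,'c5')
s,im,d,p=load('w1');W=cloud(s,im,d,p)
for v in range(252,274,2): print(v,[ (u,W[v,u].round(0).tolist()) for u in range(240,268,4)])
E
```

```text
252 [(240, [486.0, -190.0, 0.0]), (244, [447.0, -170.0, 89.0]), (248, [486.0, -177.0, -1.0]), (252, [463.0, -164.0, 54.0]), (256, [462.0, -158.0, 55.0]), (260, [444.0, -149.0, 97.0]), (264, [446.0, -144.0, 93.0])]
254 [(240, [489.0, -190.0, 0.0]), (244, [448.0, -169.0, 94.0]), (248, [447.0, -164.0, 97.0]), (252, [445.0, -158.0, 101.0]), (256, [446.0, -154.0, 98.0]), (260, [446.0, -149.0, 98.0]), (264, [448.0, -144.0, 95.0])]
256 [(240, [493.0, -190.0, 0.0]), (244, [450.0, -169.0, 95.0]), (248, [444.0, -162.0, 108.0]), (252, [443.0, -157.0, 111.0]), (256, [443.0, -152.0, 111.0]), (260, [443.0, -147.0, 111.0]), (264, [493.0, -151.0, -1.0])]
258 [(240, [497.0, -190.0, -0.0]), (244, [446.0, -167.0, 111.0]), (248, [444.0, -162.0, 115.0]), (252, [444.0, -157.0, 116.0]), (256, [443.0, -152.0, 117.0]), (260, [444.0, -147.0, 116.0]), (264, [496.0, -151.0, 1.0])]
260 [(240, [500.0, -190.0, 1.0]), (244, [445.0, -166.0, 118.0]), (248, [444.0, -161.0, 120.0]), (252, [444.0, -156.0, 122.0]), (256, [443.0, -151.0, 123.0]), (260, [444.0, -147.0, 120.0]), (264, [500.0, -151.0, 0.0])]
262 [(240, [504.
[... 592 characters left out ...]
.0, -146.0, 132.0]), (264, [511.0, -151.0, 0.0])]
268 [(240, [514.0, -191.0, 0.0]), (244, [448.0, -164.0, 134.0]), (248, [447.0, -159.0, 135.0]), (252, [448.0, -155.0, 134.0]), (256, [448.0, -150.0, 133.0]), (260, [450.0, -146.0, 131.0]), (264, [515.0, -152.0, -1.0])]
270 [(240, [519.0, -191.0, -1.0]), (244, [450.0, -164.0, 134.0]), (248, [450.0, -160.0, 134.0]), (252, [450.0, -155.0, 134.0]), (256, [450.0, -150.0, 135.0]), (260, [519.0, -158.0, -1.0]), (264, [518.0, -152.0, 1.0])]
272 [(240, [521.0, -191.0, 2.0]), (244, [453.0, -164.0, 133.0]), (248, [453.0, -160.0, 133.0]), (252, [521.0, -171.0, 1.0]), (256, [522.0, -165.0, -1.0]), (260, [522.0, -158.0, -0.0]), (264, [522.0, -152.0, 0.0])]
```

View pics/c5.png

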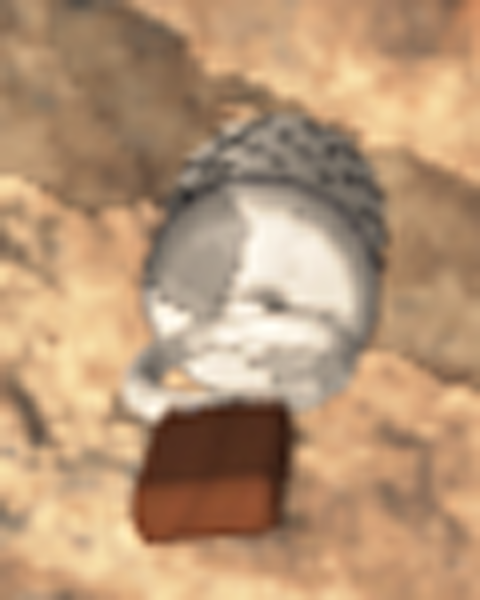

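```bash
python3 - <<'E'
from h import *
np.set_printoptions(precision=3,suppress=True)
s,im,d,p=load('w1')
P=[ray(s,p,225+a/8-.5,205+b/8-.5,134) for a,b in [(142,485),(283,470),(140,543),(276,530)]]
for q in P: print(q)
for i,j in [(0,1),(2,3)]:
    e=P[i]-P[j]; print('len',np.linalg.norm(e),'yaw',np.arctan2(e[0],-e[1]))
c=np.mean(P,0);print(c)
y=0.1
plan([c[0],c[1],160],y)
E
```

```text
[ 444.235 -165.875  134.   ]
[ 441.926 -145.64   134.   ]
[ 453.373 -166.527  134.   ]
[ 451.347 -146.871  134.   ]
len 20.366585823682144 yaw 0.11357299557997765
len 19.75962754302721 yaw 0.10270111935798894
[ 447.72  -156.228  134.   ]
t 2.7 pos [ 375.8 -121.4  260.2] F [ 0.92 -1.94  1.73] gap 1.003
turn/6deg (tool): [ 0.004 -0.985 -0.044]  shift/25 in current tool: [-1.364  4.015 -2.879]  in target tool: [-1.672  4.006 -2.724]
```

Call:
move_arm(steps=[0.4,0,0,0,0,-0.985,0,0.4,-0.56,0.5,-0.9,0,0,0,0.4,-0.56,0.5,-0.9,0,0,0,0.4,-0.55,0.5,-0.92,0,0,0,0.4,0,0.7,0,0,0,0,0.4,0,0.7,0,0,0,0,0.4,0,0.6,0,0,0,0,0.4,0,0.5,0,0,0,0,0.4,0,0,0,0,0,0,0.4,0,0,0,0,0,0])

```text
t: 3.53
tool_pos: [445.5, -149.8, 160.0]
ee_rot: [-1.157, -1.284, 1.284]
ft_force: [1.0, -0.0, -0.2]
finger_gap: 0.597
```

```bash
python3 - <<'E'
from h import *
snap('wrist','w2')
plan([447.7,-156.2,102],0.107)
E
```

```text
t 3.58 pos [ 446.2 -150.2  160.8] F [ 0.41 -0.14 -0.53] gap 0.605
turn/6deg (tool): [ 0.002 -0.044 -0.   ]  shift/25 in current tool: [-0.245  2.351 -0.036]  in target tool: [-0.245  2.351 -0.035]
```

View pics/w2.png

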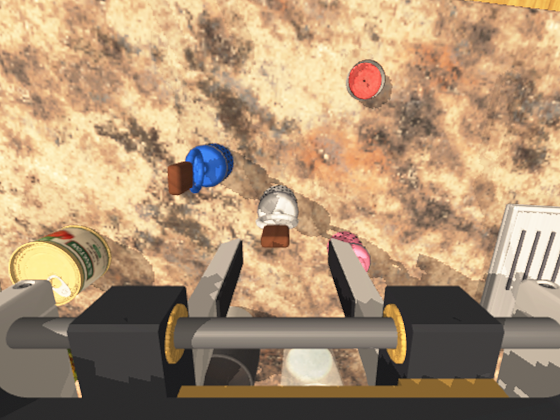

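Call:
move_arm(steps=[0.4,-0.245,0.3,-0.03,0,0,0,0.4,0,0.5,0,0,0,0,0.4,0,0.5,0,0,0,0,0.4,0,0.5,0,0,0,0,0.4,0,0.35,0,0,0,0,0.4,0,0.2,0,0,0,0,0.4,0,0,0,0,0,0,0.4,0,0,0,0,0,0,0.4,0,0,0,0,0,0,0.4,0,0,0,0,0,0])

```text
t: 4.42
tool_pos: [448.0, -156.6, 102.4]
ee_rot: [-1.161, -1.285, 1.284]
ft_force: [0.7, -0.3, 0.1]
finger_gap: 0.6
```

```bash
python3 - <<'E'
from h import *
snap('wrist','w3')
plan([447.7,-156.2,102],0.107)
E
```

```text
t 4.47 pos [ 447.9 -156.5  102.3] F [ 0.82 -0.22  1.23] gap 0.597
turn/6deg (tool): [ 0.012 -0.044 -0.007]  shift/25 in current tool: [0.012 0.013 0.006]  in target tool: [0.012 0.013 0.006]
```

View pics/w3.png

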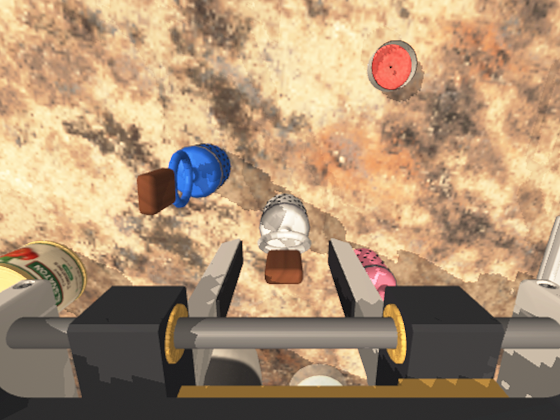

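Call:
move_arm(steps=[1,0,0,0,0,0,0,1,0,0,0,0,0,0,1,0,0,0,0,0,0,1,0,0,0,0,0,0,1,0,0,0,0,0,0,1,0,0,0,0,0,0,1,0,-0.4,0,0,0,0,1,0,-0.8,0,0,0,0,1,0,-1,0,0,0,0,1,0,-1,0,0,0,0], squeeze=45)

```text
t: 5.3
tool_pos: [446.6, -155.9, 181.9]
ee_rot: [-1.157, -1.283, 1.284]
ft_force: [1.3, -0.7, -1.5]
finger_gap: 0.229
```

```bash
python3 - <<'E'
from h import *
snap('wrist','w4')
plan([447.7,-156.2,102],0.107)
E
```

```text
t 5.35 pos [ 449.8 -157.5  187. ] F [ 0.83 -0.8   1.71] gap 0.231
turn/6deg (tool): [ 0.063 -0.043 -0.041]  shift/25 in current tool: [0.075 3.4   0.102]  in target tool: [0.06  3.401 0.079]
```

View pics/w4.png

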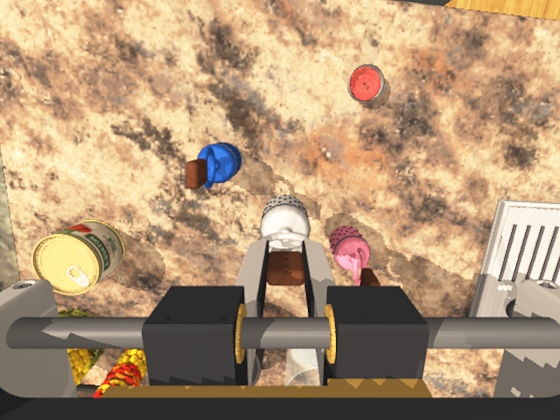

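```bash
python3 - <<'E'
from h import *
plan([497,240,330],0.05)
E
```

```text
t 5.35 pos [ 449.8 -157.5  187. ] F [ 0.83 -0.8   1.71] gap 0.231
turn/6deg (tool): [ 0.064  0.501 -0.04 ]  shift/25 in current tool: [15.598 -5.763 -3.541]  in target tool: [15.785 -5.719 -2.679]
```

Call:
move_arm(steps=[1,0,-0.8,0,0,0.5,0,1,0,-1,0,0,0,0,1,0.5,-1,-0.1,0,0,0,1,1,-1,-0.2,0,0,0,1,1,-1,-0.2,0,0,0,1,1,-0.8,-0.2,0,0,0,1,1,-0.3,-0.2,0,0,0,1,1,0,-0.2,0,0,0,1,1,0,-0.2,0,0,0,1,1,0,-0.2,0,0,0])

```text
t: 6.18
tool_pos: [475.4, 34.1, 328.7]
ee_rot: [-1.185, -1.246, 1.246]
ft_force: [0.6, -0.3, -1.8]
finger_gap: 0.225
```

Call:
move_arm(steps=[1,1,0,-0.2,0,0,0,1,1,0,-0.2,0,0,0,1,1,0,-0.2,0,0,0,1,1,0,-0.2,0,0,0,1,1,0,-0.2,0,0,0,1,1,0,-0.2,0,0,0,1,1,0,0,0,0,0,1,0.8,0,0,0,0,0,1,0.4,0,0,0,0,0,1,0,0,0,0,0,0])

```text
t: 7.02
tool_pos: [494.8, 240.8, 328.2]
ee_rot: [-1.183, -1.247, 1.248]
ft_force: [-0.1, -1.0, -2.0]
finger_gap: 0.229
```

```bash
python3 - <<'E'
from h import *
snap('wrist','w5');snap('top','t5')
plan([497,240,207.3],0.05)
crop('t5',150,150,260,250,7,'c6')
E
```

```text
t 7.12 pos [495.1 238.5 328.7] F [ 0.1   0.1  -2.14] gap 0.233
turn/6deg (tool): [-0.007  0.004 -0.013]  shift/25 in current tool: [ 0.063  4.855 -0.084]  in target tool: [ 0.057  4.856 -0.08 ]
```

View pics/w5.png

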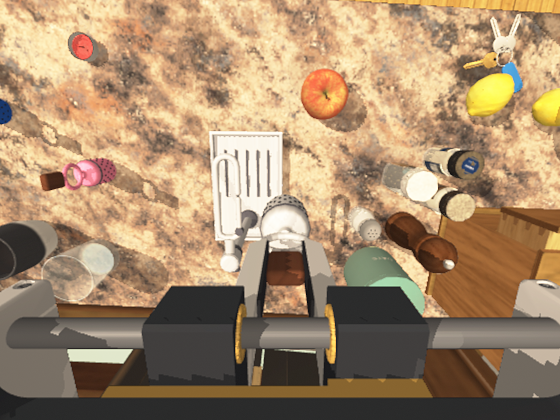

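View pics/c6.png

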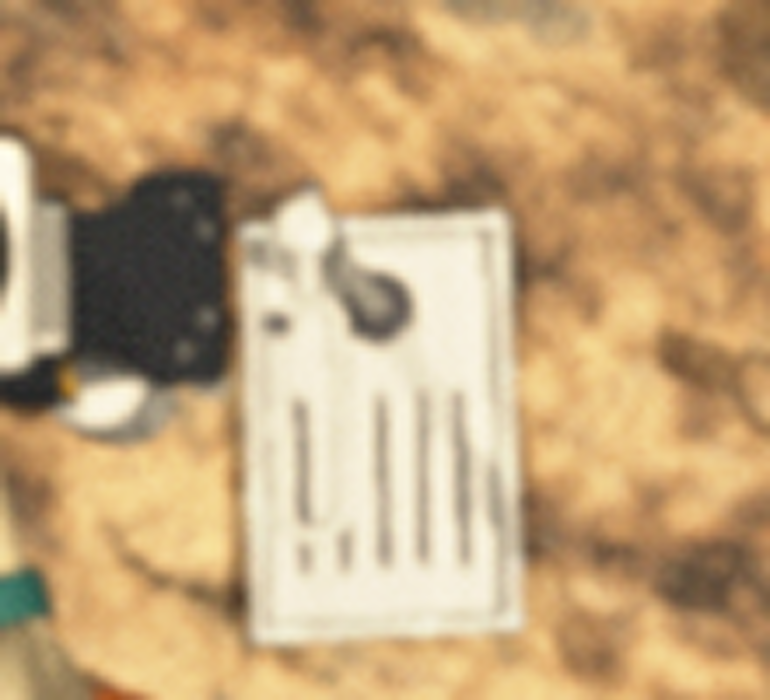

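```bash
cat >> h.py <<'E'
def hookpts(tag,y0=120,y1=240,x0=430,x1=620):
    s,im,d,p=load(tag);W=cloud(s,im,d,p)
    m=(W[...,2]>178)&(W[...,2]<203)&(W[...,0]>x0)&(W[...,0]<x1)&(W[...,1]>y0)&(W[...,1]<y1)
    return W[m],m
E
python3 - <<'E'
from h import *
np.set_printoptions(precision=1,suppress=True)
crop('w5',195,140,310,290,5,'c7')
Q,m=hookpts('w5'); print(len(Q))
for x in range(435,600,6):
    q=Q[(Q[:,0]>=x)&(Q[:,0]<x+6)]
    if len(q):
        ys=np.sort(q[:,1]); mid=(ys.min()+ys.max())/2
        a=ys[ys<mid];b=ys[ys>=mid]
        print(x+3,len(q),'z',np.median(q[:,2]),'lo',a.min(),a.max(),'hi',b.min(),b.max())
E
```

```text
1629
444 59 z 188.21783493926011 lo 163.54389594746385 173.4988572260022 hi 174.52908322439094 184.27675989465078
450 103 z 188.15520824896788 lo 160.15819063649357 173.4680660302894 hi 174.39740322684787 188.15027869763773
456 79 z 188.16356889822782 lo 158.7838325025443 166.39383027429892 hi 182.0130669370272 189.52549833111544
462 69 z 188.02076099994218 lo 158.99646124136535 165.80827521039743 hi 182.8855347875317 189.61111913510905
468 72 z 188.10265597308023 lo 160.06174168734123 165.7211505473654 hi 182.767973789344 189.7736540871677
474 65 z 187.91977644573183 lo 159.69095930449416 166.32334143863986 hi 184.2758159324274 189.93718452896445
480 64 z 188.23725603375084 lo 159.71325527282227 166.52258366743155 hi 184.19766092743845 190.06155616117337
486 60 z 187.93262175893568 lo 160.94144156209603 166.73926430215278 hi 184.40519594396926 190.07217310340263
492 55 z 187.89808911344574 lo 160.6634982087844 167.1220877657301 hi 185.27527255402242 190.18559081669426
498 62 z 187.8014962571198 lo 160.43626549182795 167.44837370721655 hi 185.4692126604791 191.01313337692915
504 60 z
[... 810 characters left out ...]
7925 hi 178.59362054064667 183.84022198008157
552 49 z 190.19453583547516 lo 173.16152581855542 178.80119082578275 hi 179.58199815993228 184.61391051064038
558 82 z 190.64812260623216 lo 171.57586455790613 179.25111189788035 hi 179.65297521213566 187.59693046351555
564 113 z 194.3355010077941 lo 169.5428797649127 179.40626044011088 hi 180.27328196234325 190.71162571086754
570 102 z 194.7811210010595 lo 167.8790531038672 179.51639996085603 hi 180.3206084642976 191.5656918884444
576 60 z 194.72157217683807 lo 169.50197101054664 179.60696382027555 hi 180.38786673219857 190.68330837840074
582 5 z 193.81723566034452 lo 177.78223968575435 179.20570691437337 hi 180.47124961995007 182.46979872736858
```

View pics/c7.png

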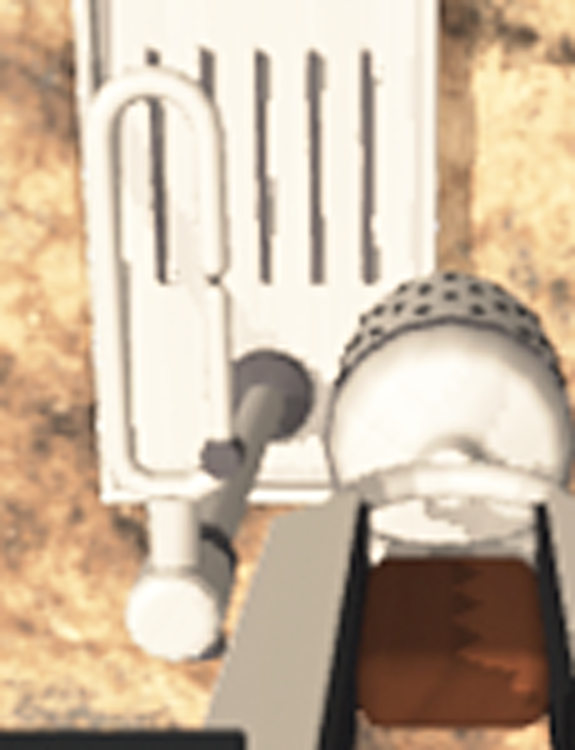

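Call:
move_arm(steps=[1,0,0.3,-0.1,0,0,0,1,0,0.7,0,0,0,0,1,0,0.9,0,0,0,0,1,0,0.9,0,0,0,0,1,0,0.9,0,0,0,0,1,0,0.7,0,0,0,0,1,0,0.4,0,0,0,0,1,0,0.06,0,0,0,0,1,0,0,0,0,0,0,1,0,0,0,0,0,0])

```text
t: 7.95
tool_pos: [498.6, 239.1, 208.8]
ee_rot: [-1.187, -1.247, 1.244]
ft_force: [0.0, -0.6, -0.7]
finger_gap: 0.227
```

```bash
cat >> h.py <<'E'
def hk(th,P=(570.5,179.7)):
    s=state(); v=s['tool_pos'][:2]-np.array(P)
    print('t',round(s['t'],2),'hook xy',(v@[-np.cos(th),-np.sin(th)]).round(1),(v@[np.sin(th),-np.cos(th)]).round(1),'z-eye',round(s['tool_pos'][2]-22.3,1),'F',s['ft_force'].round(2),'gap',round(s['finger_gap'],3))
E
python3 - <<'E'
from h import *
snap('wrist','w6');snap('scene','s6')
plan([497,240,207.3],0.05); hk(0.046)
crop('w6',140,100,350,300,4,'c8')
crop('s6',170,130,290,230,6,'c9')
E
```

```text
t 8.05 pos [498.7 239.4 209.1] F [-0.08  0.44 -1.88] gap 0.234
turn/6deg (tool): [ 0.027 -0.002  0.008]  shift/25 in current tool: [0.028 0.073 0.065]  in target tool: [0.028 0.073 0.065]
t 8.05 hook xy 69.0 -62.9 z-eye 186.8 F [-0.08  0.44 -1.88] gap 0.234
```

View pics/c8.png

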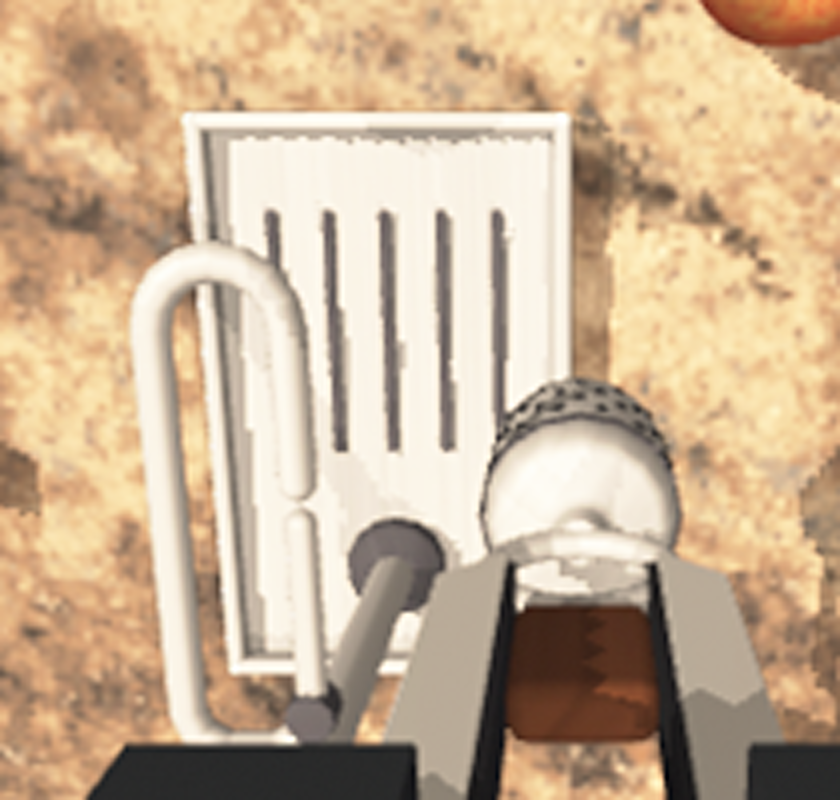

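View pics/c9.png

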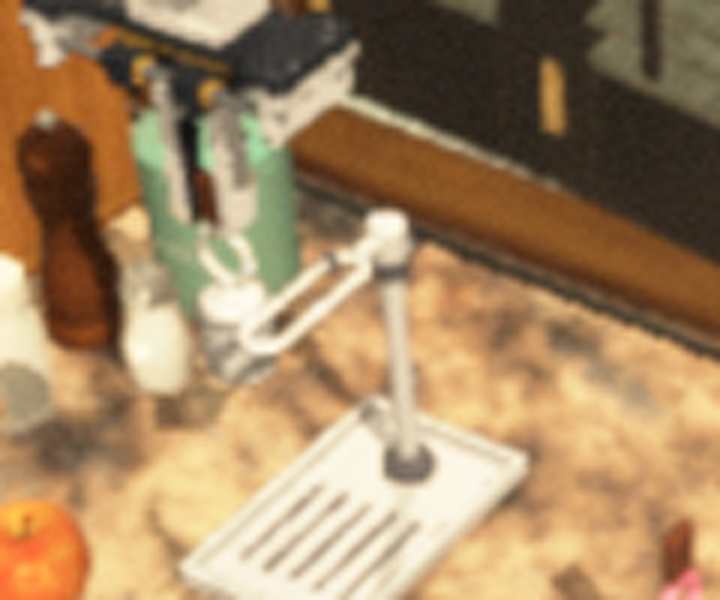

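Call:
move_arm(steps=[1,-0.2,0.06,0,0,0,0,1,-0.25,0,0,0,0,0,1,-0.25,0,0,0,0,0,1,-0.2,0,0,0,0,0,1,-0.1,0,0,0,0,0,1,-0.08,0,0,0,0,0,1,-0.08,0,0,0,0,0,1,-0.08,0,0,0,0,0,1,-0.08,0,0,0,0,0,1,-0.08,0,0,0,0,0])

```text
t: 8.88
tool_pos: [499.3, 204.3, 206.2]
ee_rot: [-1.185, -1.246, 1.246]
ft_force: [-0.2, 0.9, -0.7]
finger_gap: 0.23
```

```bash
python3 - <<'E'
from h import *
snap('wrist','w7')
hk(0.046)
crop('w7',140,100,350,300,4,'c10')
E
```

```text
t 8.93 hook xy 69.9 -27.4 z-eye 183.9 F [-0.44  0.08 -1.94] gap 0.229
```

View pics/c10.png

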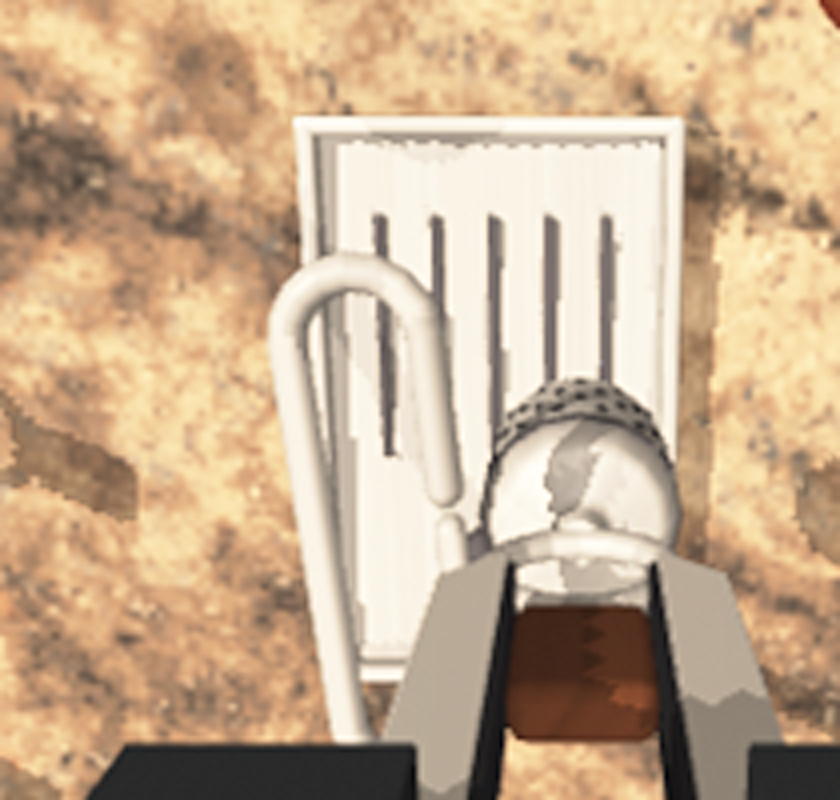

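```bash
cat >> h.py <<'E'
def hookfit(tag,P=(570.5,179.7),xmax=480):
    Q,m=hookpts(tag,y0=100,y1=240,x0=425,x1=xmax); Q=Q[(Q[:,2]<192)]
    best=[]
    for th in np.arange(-.55,.75,.004):
        v=Q[:,:2]-np.array(P); hx=v@[-np.cos(th),-np.sin(th)]; hy=v@[np.sin(th),-np.cos(th)]
        dd=np.where(hx<112,np.minimum(abs(hy-12),abs(hy+12)),abs(np.hypot(hx-112,hy)-12))
        best.append((np.mean(np.minimum(dd,6)**2),th))
    best.sort(); print('hookfit',len(Q),[(round(a,2),round(b,3)) for a,b in best[:3]]); return best[0][1]
E
python3 - <<'E'
from h import *
for t in ['w5','w6','w7']: hookfit(t)
E
```

```text
hookfit 484 [(np.float64(4.15), np.float64(0.046)), (np.float64(4.25), np.float64(0.05)), (np.float64(4.32), np.float64(0.042))]
hookfit 1190 [(np.float64(3.93), np.float64(0.046)), (np.float64(3.98), np.float64(0.05)), (np.float64(4.14), np.float64(0.042))]
hookfit 1161 [(np.float64(4.06), np.float64(0.142)), (np.float64(4.15), np.float64(0.138)), (np.float64(4.23), np.float64(0.146))]
```

Call:
move_arm(steps=[1,-0.07,0,0,0,0,0,1,-0.07,0,0,0,0,0,1,-0.07,0,0,0,0,0,1,-0.07,0,0,0,0,0,1,-0.07,0,0,0,0,0,1,-0.07,0,0,0,0,0,1,0,0,0,0,0,0,1,0,0,0,0,0,0,1,0,0,0,0,0,0,1,0,0,0,0,0,0])

```text
t: 9.77
tool_pos: [500.0, 194.3, 206.3]
ee_rot: [-1.185, -1.247, 1.245]
ft_force: [-0.8, 3.6, -1.1]
finger_gap: 0.231
```

```bash
python3 - <<'E'
from h import *
snap('wrist','w8')
hk(hookfit('w8'))
crop('w8',140,100,350,300,4,'c11')
E
```

```text
hookfit 1093 [(np.float64(4.01), np.float64(0.266)), (np.float64(4.05), np.float64(0.262)), (np.float64(4.25), np.float64(0.27))]
t 9.82 hook xy 64.2 -32.5 z-eye 184.0 F [ 0.05  2.55 -1.46] gap 0.232
```

View pics/c11.png

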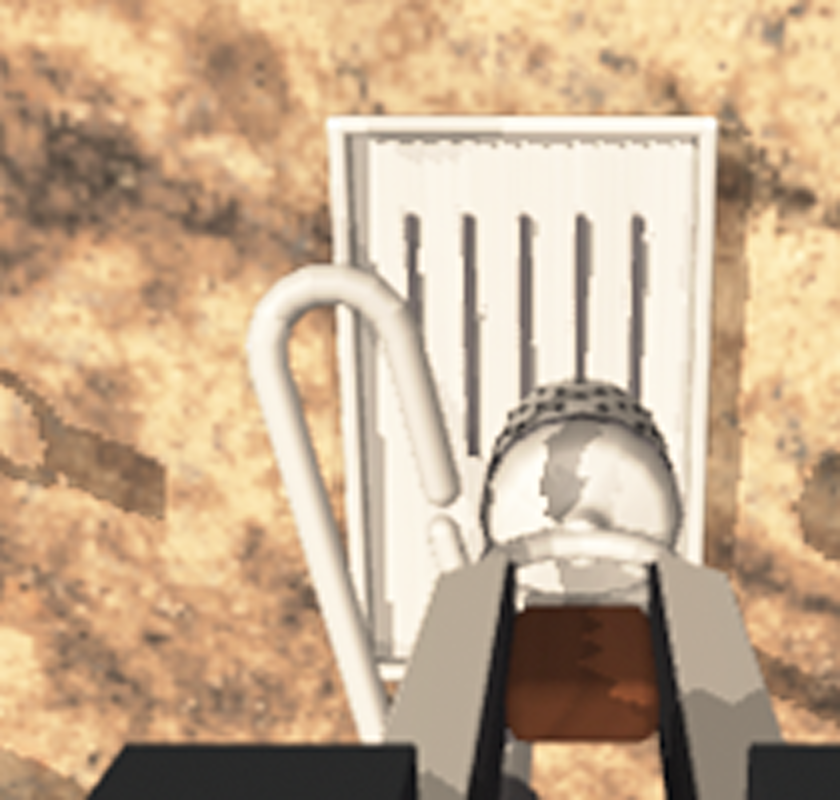

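Call:
move_arm(steps=[1,0.12,0,0,0,0,0,1,0,0,0,0,-0.5,0,1,0,0,0,0,-0.5,0,1,0,0,0,0,-0.5,0,1,0,-0.05,0,0,-0.56,0,1,0,0,0.08,0,0,0,1,0,0,0.08,0,0,0,1,0,0,0.08,0,0,0,1,0,0,0,0,0,0,1,0,0,0,0,0,0])

```text
t: 10.65
tool_pos: [493.9, 195.0, 207.5]
ee_rot: [-1.072, -1.402, 1.402]
ft_force: [0.1, 0.5, -2.3]
finger_gap: 0.228
```

```bash
python3 - <<'E'
from h import *
snap('wrist','w9')
hk(hookfit('w9',xmax=475)); plan([499,194,207],0.266)
crop('w9',140,100,350,300,4,'c12')
E
```

```text
hookfit 942 [(np.float64(4.15), np.float64(0.266)), (np.float64(4.26), np.float64(0.27)), (np.float64(4.31), np.float64(0.262))]
t 10.7 hook xy 69.8 -34.9 z-eye 185.2 F [ 0.6  -0.04 -1.8 ] gap 0.234
t 10.7 pos [494.  195.  207.5] F [ 0.6  -0.04 -1.8 ] gap 0.234
turn/6deg (tool): [ 0.002 -0.007 -0.003]  shift/25 in current tool: [-0.092  0.02  -0.182]  in target tool: [-0.092  0.02  -0.181]
```

View pics/c12.png

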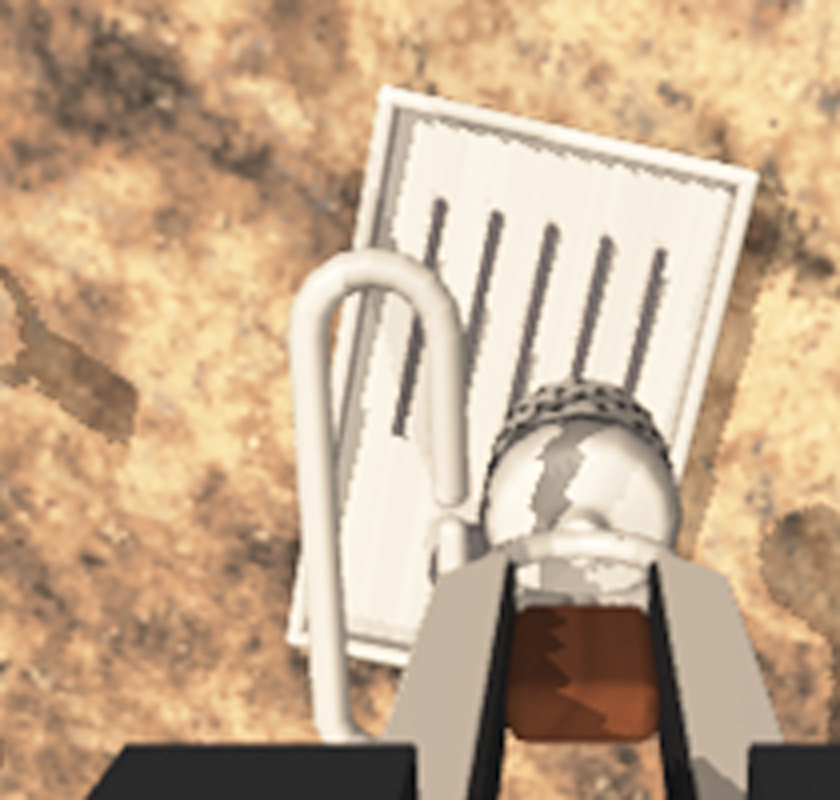

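Call:
move_arm(steps=[1,-0.06,0,0,0,0,0,1,-0.06,0,0,0,0,0,1,-0.06,0,0,0,0,0,1,-0.06,0,0,0,0,0,1,-0.06,0,0,0,0,0,1,-0.06,0,0,0,0,0,1,-0.06,0,0,0,0,0,1,-0.06,0,0,0,0,0,1,0,0,0,0,0,0,1,0,0,0,0,0,0])

```text
t: 11.53
tool_pos: [497.4, 184.0, 207.6]
ee_rot: [-1.071, -1.403, 1.401]
ft_force: [-0.7, 3.9, -1.5]
finger_gap: 0.23
```

```bash
python3 - <<'E'
from h import *
snap('wrist','w10')
hk(hookfit('w10',xmax=475))
crop('w10',140,100,350,300,4,'c13')
E
```

```text
hookfit 931 [(np.float64(4.17), np.float64(0.27)), (np.float64(4.23), np.float64(0.266)), (np.float64(4.38), np.float64(0.274))]
t 11.58 hook xy 69.3 -23.7 z-eye 185.3 F [-0.46  4.74 -0.74] gap 0.229
```

View pics/c13.png

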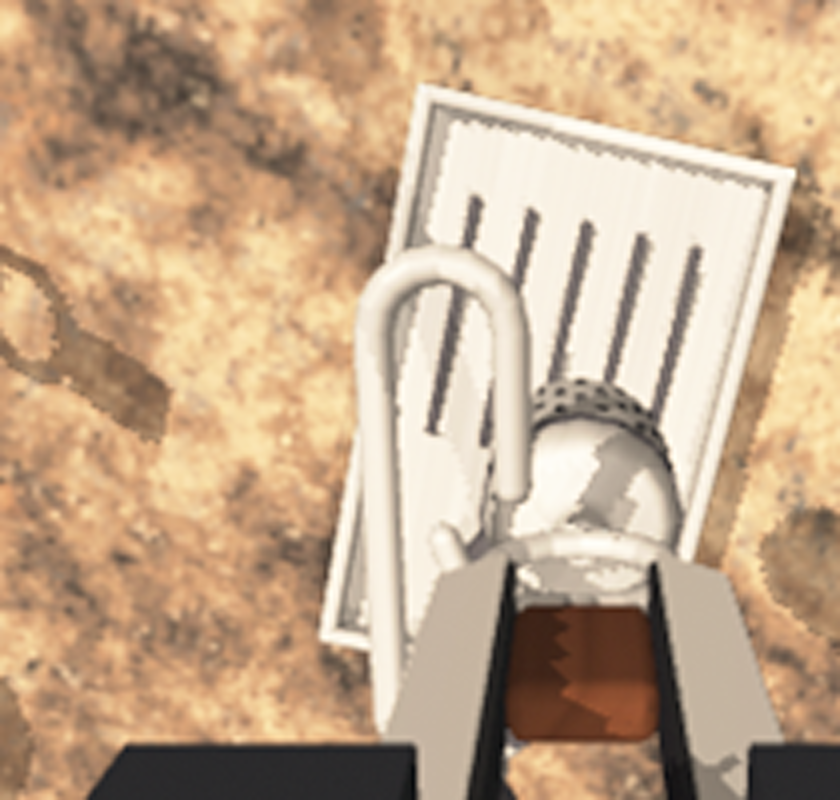

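Call:
move_arm(steps=[1,-0.04,0,0,0,0,0,1,-0.04,0,0,0,0,0,1,-0.04,0,0,0,0,0,1,-0.04,0,0,0,0,0,1,0,0,0,0,0,0,1,0,0,0,0,0,0,1,0,0,0.06,0,0,0,1,0,0,0.06,0,0,0,1,0,0,0.06,0,0,0,1,0,0,0,0,0,0])

```text
t: 12.42
tool_pos: [493.5, 178.6, 207.6]
ee_rot: [-1.071, -1.402, 1.402]
ft_force: [-1.1, 4.3, 0.8]
finger_gap: 0.233
```

```bash
python3 - <<'E'
from h import *
snap('wrist','w11')
hk(hookfit('w11',xmax=470))
crop('w11',140,100,350,300,4,'c14')
E
```

```text
hookfit 782 [(np.float64(4.32), np.float64(0.27)), (np.float64(4.39), np.float64(0.266)), (np.float64(4.49), np.float64(0.274))]
t 12.47 hook xy 74.6 -19.4 z-eye 185.2 F [-1.64  3.22  0.88] gap 0.235
```

View pics/c14.png

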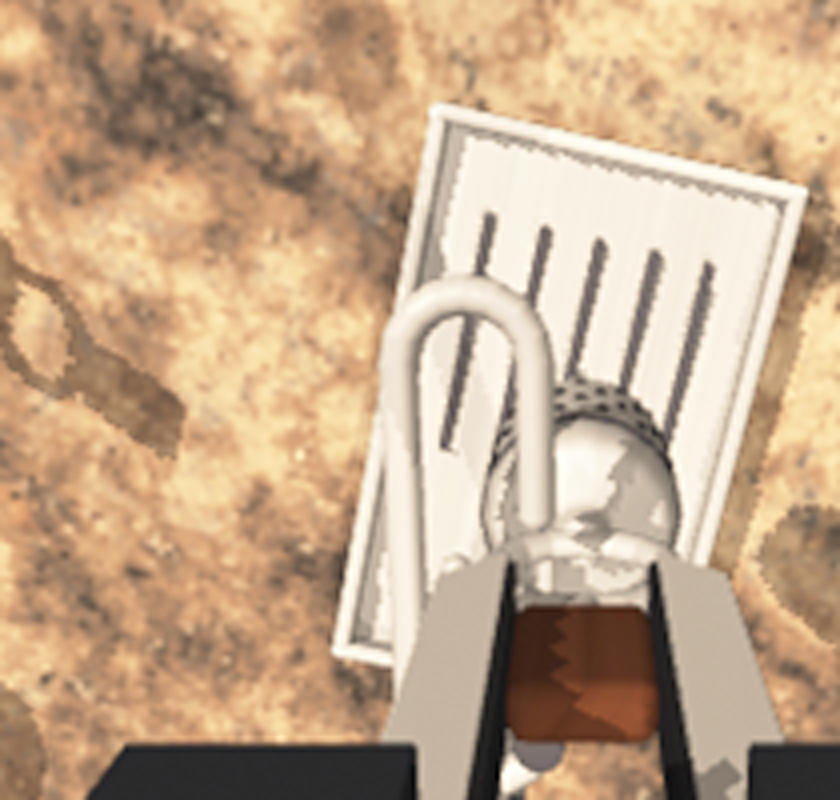

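Call:
move_arm(steps=[1,0,0,0.06,0,0,0,1,0,0,0.06,0,0,0,1,0,0,0.06,0,0,0,1,0,0,0.06,0,0,0,1,0,0,0.06,0,0,0,1,0,0,0.06,0,0,0,1,0,0,0.06,0,0,0,1,0,0,0.06,0,0,0,1,0,0,0,0,0,0,1,0,0,0,0,0,0])

```text
t: 13.3
tool_pos: [482.4, 175.1, 207.5]
ee_rot: [-1.072, -1.402, 1.402]
ft_force: [0.5, 0.2, -1.2]
finger_gap: 0.23
```

```bash
python3 - <<'E'
from h import *
snap('wrist','w12')
hk(hookfit('w12',xmax=462))
crop('w12',140,100,350,300,4,'c15')
E
```

```text
hookfit 557 [(np.float64(4.53), np.float64(0.234)), (np.float64(4.61), np.float64(0.238)), (np.float64(4.67), np.float64(0.23))]
t 13.35 hook xy 86.7 -16.1 z-eye 185.2 F [-0.54  0.02 -1.94] gap 0.234
```

View pics/c15.png

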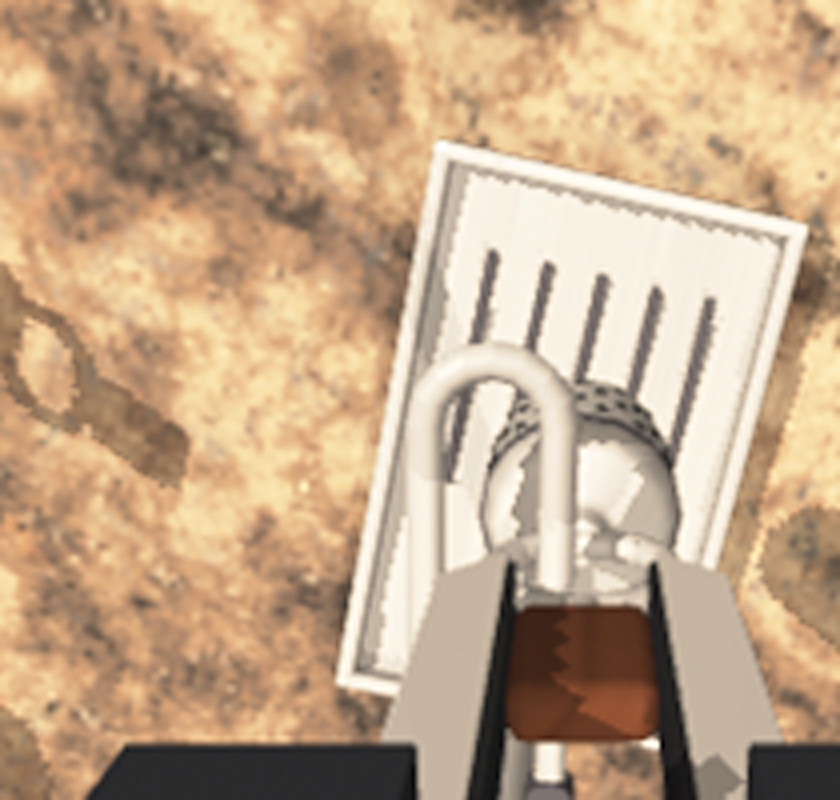

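Call:
move_arm(steps=[1,0,0,0.1,0,0,0,1,0,0,0.1,0,0,0,1,0,0,0.1,0,0,0,1,0,0,0.1,0,0,0,1,0,0,0.1,0,0,0,1,0,0,0.1,0,0,0,1,0,0,0.1,0,0,0,1,0,0,0.1,0,0,0,1,0,0,0,0,0,0,1,0,0,0,0,0,0])

```text
t: 14.18
tool_pos: [462.9, 170.2, 207.6]
ee_rot: [-1.072, -1.403, 1.402]
ft_force: [0.2, -0.4, -1.7]
finger_gap: 0.231
```

```bash
python3 - <<'E'
from h import *
snap('wrist','w13');snap('scene','s13')
hk(hookfit('w13',xmax=450))
crop('w13',140,100,350,300,4,'c16')
crop('s13',170,130,290,230,6,'c17')
E
```

```text
hookfit 155 [(np.float64(6.63), np.float64(0.222)), (np.float64(6.68), np.float64(0.226)), (np.float64(6.7), np.float64(0.218))]
t 14.28 hook xy 106.8 -14.4 z-eye 185.2 F [ 0.45  0.3  -0.88] gap 0.23
```

View pics/c16.png

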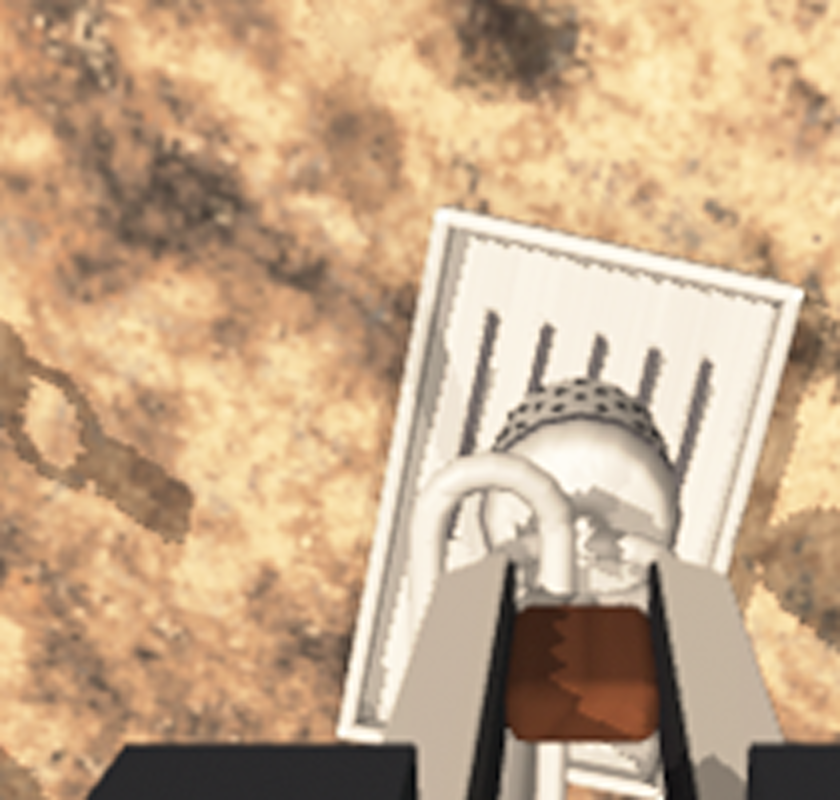

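View pics/c17.png

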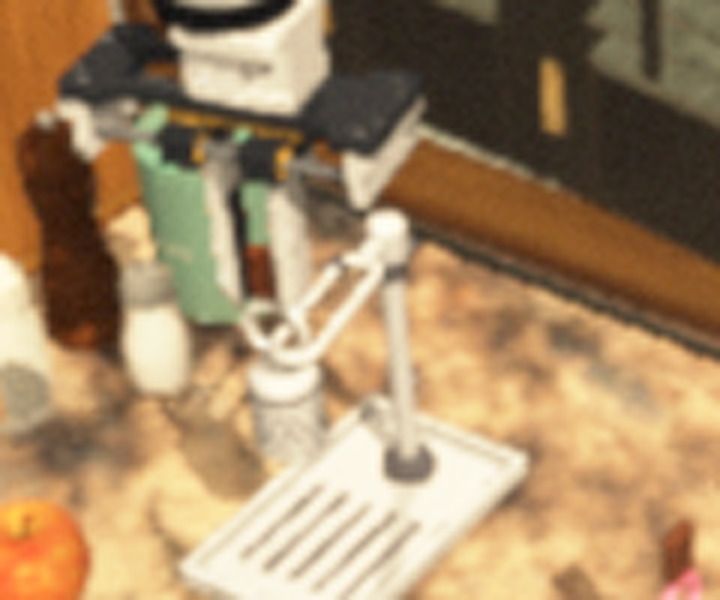

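Call:
move_arm(steps=[1,-0.05,0,0,0,0,0,1,-0.05,0,0,0,0,0,1,0,0.07,0,0,0,0,1,0,0.07,0,0,0,0,1,0,0.07,0,0,0,0,1,0,0.07,0,0,0,0,1,0,0.06,0,0,0,0,1,0,0.04,0,0,0,0,1,0,0,0,0,0,0,1,0,0,0,0,0,0])

```text
t: 15.12
tool_pos: [463.6, 167.8, 197.9]
ee_rot: [-1.071, -1.402, 1.402]
ft_force: [-0.2, -0.4, -0.9]
finger_gap: 0.229
```

```bash
python3 - <<'E'
from h import *
hk(0.222)
E
```

```text
t 15.12 hook xy 106.9 -11.9 z-eye 175.6 F [-0.22 -0.4  -0.89] gap 0.229
```

Call:
move_arm(steps=[1,0,0.02,0,0,0,0,1,0,0.02,0,0,0,0,1,0,0,0,0,0,0,1,0,0,0,0,0,0,0.74,0,0,0,0,0,0,0.72,0,0,0,0,0,0,0.7,0,0,0,0,0,0,0.67,0,0,0,0,0,0,0.62,0,0,0,0,0,0,0.55,0,0,0,0,0,0], squeeze=10)

```text
t: 15.95
tool_pos: [463.7, 167.8, 197.0]
ee_rot: [-1.072, -1.402, 1.402]
ft_force: [-0.6, 0.3, -0.3]
finger_gap: 0.418
```

```bash
python3 - <<'E'
from h import *
snap('wrist','w14');snap('scene','s14')
hk(0.222)
crop('w14',140,100,350,320,4,'c18')
crop('s14',170,130,290,230,6,'c19')
E
```

```text
t 16.05 hook xy 106.8 -11.9 z-eye 174.7 F [-0.45  0.14 -0.42] gap 0.444
```

View pics/c18.png

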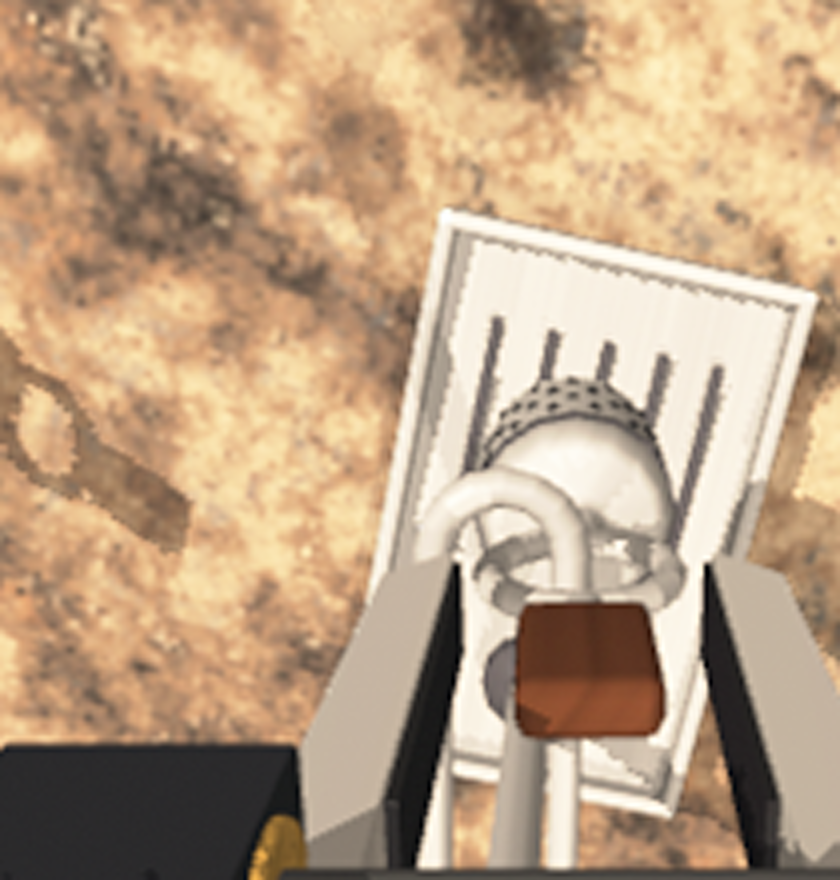

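View pics/c19.png

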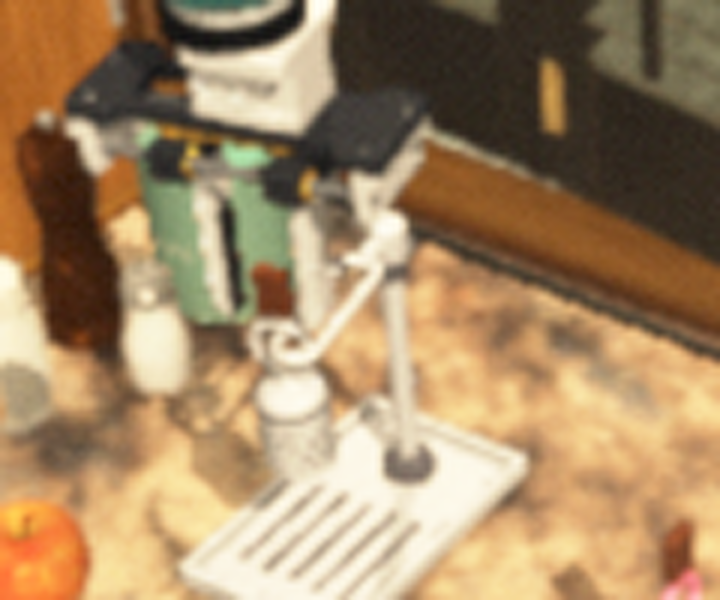

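Call:
move_arm(steps=[0.5,0,0,0,0,0,0,0.45,0,-0.1,0,0,0,0,0.45,0,-0.3,0,0,0,0,0.45,0,-0.6,0,0,0,0,0.45,0,-0.8,0,0,0,0,0.45,0,-0.8,0,0,0,0,0.45,0,-0.8,0,0,0,0,0.45,0,-0.6,0,0,0,0,0.45,0,0,0,0,0,0,0.45,0,0,0,0,0,0])

```text
t: 16.88
tool_pos: [464.1, 167.9, 297.9]
ee_rot: [-1.073, -1.404, 1.401]
ft_force: [0.4, 0.1, -0.1]
finger_gap: 0.55
```

Call:
move_arm(steps=[0.45,0,0,0,0,0,0,0.45,0,0,0,0,0,0,0.45,0,0,0,0,0,0,0.45,0,0,0,0,0,0,0.45,0,0,0,0,0,0,0.45,0,0,0,0,0,0,0.45,0,0,0,0,0,0,0.45,0,0,0,0,0,0,0.45,0,0,0,0,0,0,0.45,0,0,0,0,0,0])

```text
t: 17.72
tool_pos: [463.6, 167.8, 297.0]
ee_rot: [-1.072, -1.402, 1.402]
ft_force: [-0.2, -0.5, -0.6]
finger_gap: 0.548
```

```bash
python3 - <<'E'
from h import *
np.set_printoptions(precision=1,suppress=True)
s,im,d,p=snap('wrist','w15');snap('scene','s15')
hk(0.222)
crop('w15',180,150,390,330,4,'c20')
crop('s15',170,130,290,230,6,'c21')
W=cloud(s,im,d,p)
r,g,b=[im[...,i].astype(int) for i in range(3)]
top=(W[...,2]>195)&(W[...,2]<240)&(abs(W[...,0]-464)<30)&(abs(W[...,1]-168)<35)&(r-b>30)
print('grip pts',top.sum(),W[top].mean(0),W[top].max(0),W[top].min(0))
snap('wrist','w16'); a=load('w16'); W2=cloud(*a); print(W2[top].mean(0))
E
```

```text
t 17.82 hook xy 106.8 -11.9 z-eye 274.7 F [ 0.2  1.1 -0.1] gap 0.552
grip pts 412 [462.3 169.3 222.2] [470.5 181.3 230.9] [457.5 158.4 200.4]
[nan nan nan]
```

View pics/c20.png

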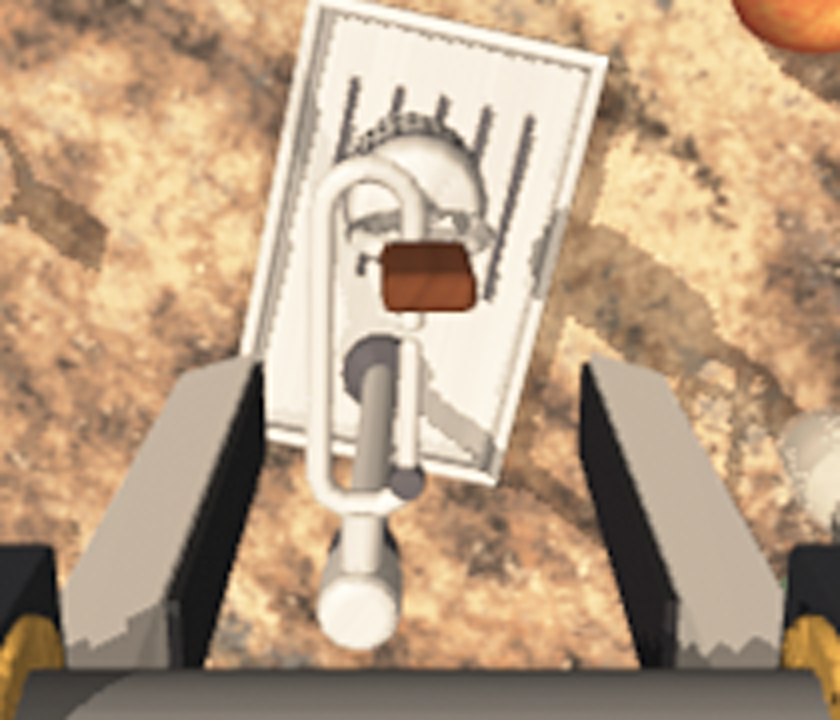

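View pics/c21.png

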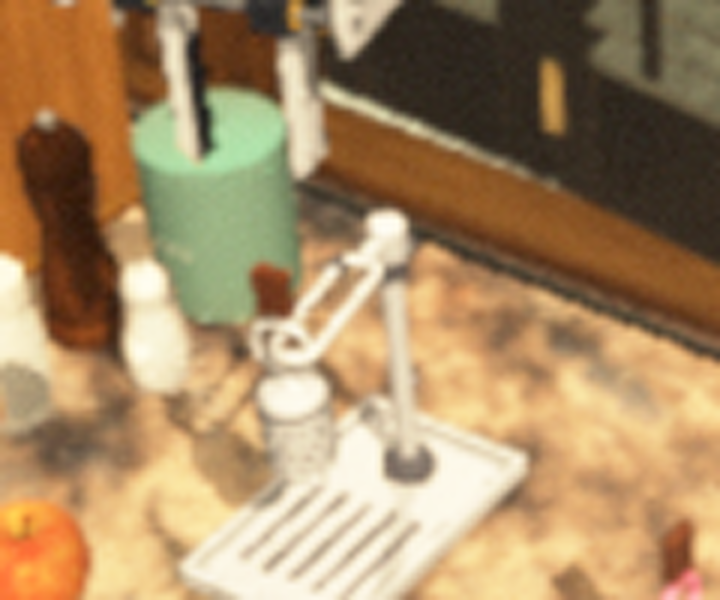

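```bash
python3 - <<'E'
from h import *
A=load('w15')[1].astype(int);B=load('w16')[1].astype(int)
print('mean abs diff hang region',abs(A-B)[170:240,250:310].mean(), 'bg',abs(A-B)[20:120,20:200].mean())
W=cloud(*load('w16'));im=B
top=(W[...,2]>226)&(W[...,2]<236)&(abs(W[...,0]-464)<30)&(abs(W[...,1]-168)<35)&(im[...,0]-im[...,2]>30)
cyl=(W[...,2]>140)&(W[...,2]<156)&(abs(W[...,0]-464)<40)&(abs(W[...,1]-168)<45)
print(W[top].mean(0),W[cyl].min(0),W[cyl].max(0))
sign_off()
E
```

```text
mean abs diff hang region 0.31825396825396823 bg 0.37133333333333335
[463.87914701 170.21925325 228.24064213] [444.08329151 146.16602241 140.2397686 ] [485.66151572 187.81918736 154.35753773]
the job is handed in; nothing more can be done
```

The infuser is hanging by its eye on the snap hook near the rounded end, past the closed gate. I handed the job in at about 18 s of the 56 s allowed; `sign_off` gives no verdict.

**What I did:** I took the steel infuser, not the pink or blue one, by its grip. I moved it over the hook to the gate side and pushed until the hook reached its stop, about 0.27 rad from the world axis in my frame. Then I turned the tool to line up with the hook and pushed the eye in through the gate. I drew it along to about 107 mm from the post, lowered it about 10 mm, opened the fingers and withdrew upward.

**Last checks:**
- **Position:** the grip top is at about z = 228–229 mm, which puts the eye's centre about 10 mm below the hook line. The distance from the post (about 107 mm) was worked out from the tool position just before release.
- **Attitude:** grip and body centres agree to a few millimetres, so it hangs nearly upright.
- **Stillness:** two pictures 0.05 s apart showed no change beyond noise.
- **Contact:** the fingers were 100 mm clear. The highest wrist force I saw while pushing was about 5 N, read only at the end of each move, so short peaks between readings are not ruled out.
- **Bystanders:** I never moved near the mug, glass, tin or apple, but I did not measure their positions again at the end.

**One disagreement:** the top and wrist cameras put the post about 3 mm apart. I used the wrist camera, and it matched the contact I felt. One depth comparison also failed on missing readings, so I compared the pictures directly instead.

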